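# Sort the worktop: cutlery to the tray, fruit to the hooded bin

### The arm

A 7-joint arm with a two-finger parallel gripper is mounted at the origin on a cart in front of the work surface, level with it; the furniture and walls round the work are solid. World frame = base frame: x ahead of the robot, y to its left, z up, the work surface at z = 0. Lengths are in m, angles in degrees, forces in N, time in s.
With the tool pointing down it reaches from about 0.4 to 0.85 m from the base axis. Payload 4.5 kg.
Tool frame: the origin (TCP) lies at the very end of the fingers, on their centre line; the grasp point (between the pads) lies 19 mm behind it (bot.grasp_offset is the distance from the TCP to the grasp point, in m); z points along the fingers, y is the line along which they close (so a half turn about z gives the same grasp; the last joint's range is limited). The gripper opens to 88 mm and grips with 3 to 60 N. Pads are 18 mm wide; open, the fingers measure 123 mm over their backs; the gripper's body (75 mm by 187 mm) begins 45 mm behind the grasp point.
Start: joints at [-69.282, 39.483, -11.15, 89.685, 9.013, 51.709, -12.324], TCP at [0.201, 0.592, 0.204] pointing down, gripper open.
Joint ranges: [-172.22, 172.22], [-26.19, 119.32], [-84.43, 86.54], [7.71, 146.69], [-57.33, 237.33], [2.42, 119.75], [-152.13, 152.13]. Speed limits (degrees/s): [147.25, 147.25, 180, 180, 180, 180, 180].

### API

Orientations are given as [roll, pitch, yaw] about the fixed x, y, z axes, in that order (R = Rz(yaw) Ry(pitch) Rx(roll)).
In Python, from station import bot gives the robot as it stands. Calls block until the motion is done:
- bot.move_ptp(position, orientation): joint-space move of the TCP to a pose.
- bot.movel(position, attitude=None, v=0.15, guard=None): straight line of the TCP; attitude=None keeps the orientation; v is the mean speed in m/s. With guard (N) it stops when the force on the tool has changed by that much, and returns True; else False.
- bot.set_joints(angles): joint-space move.
- bot.open_gripper() and bot.close(): open the fingers fully, or close them until they stop; the grip force is fixed at half the most.
- bot.wait(seconds).
- bot.inverse_kinematics(position, orientation): joint angles nearest the present ones, or None.
- bot.state(): the state.
- bot.capture(name): name is "side" or "top"; returns a dict with "img" (480x640x3 uint8, red, green, blue), "depth" (480x640 float32, m along the optical axis (not along the pixel's ray), 0 where there is no reading), "vertical_fov" (degrees; the focal length in pixels is half the picture's height over the tangent of half this angle, whatever the lens; pixels are square), "cx", "cy" (the principal point, pixels), "R" (3x3) and "t" (3): a world point X has camera coordinates R X + t. Camera axes: x right, y down, z forward; pixel columns grow to the right and rows downward; lengths in m; the calibration is good to about 2 mm. A picture is of the moment at which its call begins.
A pose or a line that the arm cannot do raises bot.PlanningError and nothing moves.
- bot.hand_in(): hands the job in; it is judged then, once.
The state is a dict: "time_s": time; "joint_positions": joint angles; "qvel": joint speeds; "joint_torque": joint torques, N m; "ee_pos": TCP position; "orientation": TCP orientation; "force": force on the tool from outside, world axes, zero at the start; "ft_torque": the same for the moment, N m; "grip_width": finger opening in m; "gripper_force": force on a finger pad.
Only numpy, scipy, OpenCV 4.12 (cv2) and the standard library are available. Lean on these libraries where they do the work, as an engineer would, in place of code of your own. Each camera call takes 0.05 s, during which the arm holds its last target. There are 200 camera calls.

### The job

Sort the three things lying about at the front of the worktop: lay the fork and the peeler flat in the open wooden cutlery tray with the teaspoon, and put the lemon through the front opening of the hooded white bin so that it rests inside with the garlic. Leave the teaspoon and the garlic in their containers, and do not push the tray or the bin out of place or disturb the salt shaker and the jam jar beside them.

Things in the scene. Friction and masses are not known exactly. Their poses are not given: they have to be found in the camera images.
- fork: steel table fork, 206 mm long (along its x), 25 mm wide at the tines, handle and shank 16 mm wide, 11 to 14 mm high, 42 g, lying on the worktop. Its origin is the centre of its length at its underside; x runs lengthwise, y across. Pinch it across y at the middle.
- peeler: vegetable peeler with a dark grip, 170 mm long (along its x), 25 mm wide, 18 mm high, 80 g, lying on the worktop. Its origin is the centre of its length at its underside; x runs lengthwise, y across. Pinch it across y at the middle.
- lemon: lemon, 83 mm long (along its x), 58 mm thick across, 126 g, free to roll. Its origin is on its skin, 29 mm below its centre as it lies at the start; x is its long axis, level at the start. It starts on the worktop.
- lemon_center (a point): the centre of the lemon, 29 mm above its origin along the lemon's z
- cutlery_tray: open wooden tray, loose, 900 g, 242 mm long (x) by 160 mm (y) by 45 mm high, walls and floor 5 mm, one compartment of 232 x 150 mm inside, so that the fork fits only lengthwise (along x). Its origin is the centre of its underside; z is up. x is lengthwise and points away from the robot (turned up to 9 degrees). It may stand left or right of the hooded bin.
- produce_bin: hooded white bin, loose, 1 kg, 200 mm deep (x), 200 wide (y), 210 high, walls, floor and roof 5 mm. Origin: centre of its underside; x points away from the robot within 9 degrees. Front (-x) open above a lip 45 mm high at x = -100 mm; the roof (z 205 to 210) covers x = -74 to 100, the sides slope between: fill it obliquely from the front, the hand leaning back toward the robot.
- teaspoon: teaspoon, 138 mm long (x), 30 mm wide, 13 mm high, lying lengthwise in the cutlery tray along its left (+y) side, about 55 mm from the tray's middle line. It stays in the tray. Origin: centre of its underside.
- garlic: bulb of garlic, 53 mm wide and high, 31 g, inside the hooded bin in its far left corner (about +60 mm in x, +50 mm in y of the bin). It stays in the bin. Origin: centre of its underside.
- salt_shaker: glass salt shaker with steel cap, 44 mm wide, 90 mm high, standing behind the gap between the tray and the bin; leave alone. Its origin is the centre of its underside; z is up.
- jam_jar: jam jar, 62 mm wide, 86 mm high, standing to the right of the tray and bin; leave alone. Its origin is the centre of its underside; z is up.

How it is judged (in metres and radians):
At the end, for the whole second after the job is handed in: Fork, peeler and teaspoon lie in the tray below its rim, level within 8 degrees (overlapping is fine); lemon centre and garlic are inside the hooded bin behind its lip, lemon centre at most 70 mm above the bin's underside; cutlery at rest, lemon nearly (under 0.1 m/s); tray and bin level (x of fork in the frame of cutlery_tray between -0.03 and 0.03 m and y of fork in the frame of cutlery_tray between -0.075 and 0.075 m and z of each of fork, peeler, teaspoon in the frame of cutlery_tray below 0.035 m and angle between fork's own x axis and vertical between 1.42 and 1.72 rad and linear speed of each of fork, peeler, teaspoon below 0.02 m/s and x of peeler in the frame of cutlery_tray between -0.045 and 0.045 m and y of peeler in the frame of cutlery_tray between -0.075 and 0.075 m and angle between peeler's own x axis and vertical between 1.42 and 1.72 rad and x of teaspoon in the frame of cutlery_tray between -0.065 and 0.065 m and y of teaspoon in the frame of cutlery_tray between -0.075 and 0.075 m and angle between teaspoon's own x axis and vertical between 1.42 and 1.72 rad and x of lemon_center in the frame of produce_bin between -0.085 and 0.1 m and y of lemon_center in the frame of produce_bin between -0.1 and 0.1 m and z of lemon_center in the frame of produce_bin between -0.01 and 0.07 m and x of garlic in the frame of produce_bin between -0.085 and 0.1 m and y of garlic in the frame of produce_bin between -0.1 and 0.1 m and z of garlic in the frame of produce_bin between -0.01 and 0.075 m and linear speed of lemon below 0.1 m/s and angle between each of produce_bin, cutlery_tray's own z axis and vertical below 0.05 rad); the robot touches nothing.
It fails at once if the tray or the bin is shifted by more than 40 mm (distance of any of produce_bin, cutlery_tray from where it was at the start of the episode above 0.04 m).
It fails at once if the salt shaker or the jam jar is shifted by more than 30 mm or tipped over (distance of any of salt_shaker, jam_jar from where it was at the start of the episode above 0.03 m or angle between any of salt_shaker, jam_jar's own z axis and vertical above 0.5 rad).
It also fails if it takes over 72 s, if anything falls off the work surface, if the arm or the gripper's body presses on something with over 40 N, if the wrist force passes 120 N, or if a joint passes its speed limit or range.

## Working session

There is one attempt and no reset: what is moved stays moved. The work goes in short steps, each a Python script; the robot and the scene stay as the last script left them, time stands still between calls to the robot, and variables do not carry over. Pictures are saved under pics/ and viewed, at most 10 in all, crops included, and the job is handed in when it is done.

```bash
mkdir -p pics; ls; cat > h.py <<'E'
import numpy as np, cv2
from station import bot
def cam(n):
    c=bot.capture(n); c['f']=240/np.tan(np.radians(c['vertical_fov']/2)); c['R']=np.array(c['R']); c['t']=np.array(c['t']); return c
def cloud(c):
    v,u=np.mgrid[:480,:640]; d=c['depth']
    P=np.stack([(u-c['cx'])/c['f']*d,(v-c['cy'])/c['f']*d,d],-1)
    W=(P-c['t'])@c['R']; W[d==0]=np.nan; return W
def ray(c,u,v,z):
    d=np.array([(u-c['cx'])/c['f'],(v-c['cy'])/c['f'],1])@c['R']; o=-c['R'].T@c['t']
    return o+d*(z-o[2])/d[2]
def save(n,im): cv2.imwrite(f'pics/{n}.png',cv2.cvtColor(im,cv2.COLOR_RGB2BGR))
E
python3 - <<'E'
from h import *
for n in('top','side'):
    c=cam(n); save(n,c['img']); np.save(n+'.npy',c,allow_pickle=True)
    print(n,c['vertical_fov'],c['cx'],c['cy'],-c['R'].T@c['t'],c['R'][2],(c['depth']>0).mean())
print(bot.state())
E
```

```text
pics
top 49.80357801151065 309.5337834159413 244.48244352135535 [ 0.37479821 -0.12895703  1.20303235] [ 0.21374899  0.02168634 -0.97664788] 0.9959309895833334
side 57.75867522190958 317.0437444040979 233.1634881838798 [ 0.10723993 -0.13616788  0.89125222] [ 0.52816096  0.00637312 -0.84912036] 0.9962239583333333
{'time_s': 0.1, 'joint_positions': array([-69.2807019 ,  39.52643317, -11.14460367,  89.73858989,
         9.01299406,  51.71074665, -12.32268247]), 'qvel': array([-0.11476694, -0.0331337 , -0.00662459, -0.13964552, -0.02726614,
        0.03569459, -0.21163319]), 'joint_torque': array([-3.56183715e-03, -5.28499210e+01, -1.27158388e+00, -1.53837579e+01,
       -5.25616540e-02,  2.07889774e-03,  5.21151480e-05]), 'ee_pos': array([0.20109   , 0.59110491, 0.20321272]), 'orientation': array([-1.79906386e+02,  7.88539578e-03,  1.61223058e+02]), 'force': array([ 0.51663021, -0.15534354, -1.18192015]), 'ft_torque': array([ 0.01915508,  0.01760854, -0.01958825]), 'gripper_force': 0.0, 'grip_width': 0.08788569711855324}
```

View pics/top.png

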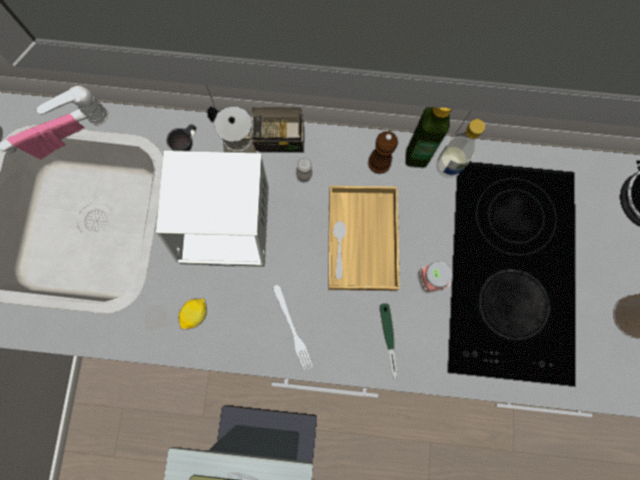

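View pics/side.png

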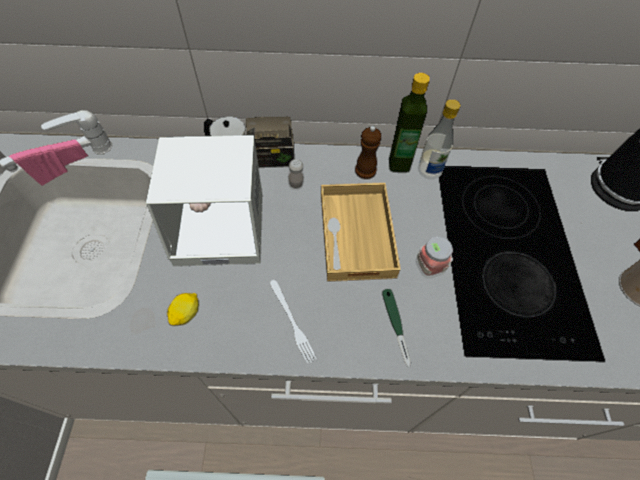

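Top view: white bin around (210,205), tray around (363,238) to its right, lemon (192,313), fork (292,325), peeler (388,340), shaker (304,168), jar (436,276). The side view agrees, with the garlic seen at (200,206). Next I measure.

```bash
cat > meas.py <<'E'
from h import *
def blob(m,W,u,v,r=60):
    mm=np.zeros_like(m); mm[max(0,v-r):v+r,max(0,u-r):u+r]=m[max(0,v-r):v+r,max(0,u-r):u+r]
    n,l,s,_=cv2.connectedComponentsWithStats(mm.astype(np.uint8),connectivity=8)
    return l==1+np.argmax(s[1:,4])
def rect(P): # xy points -> centre, long axis angle, size
    (c,(w,h),a)=cv2.minAreaRect(P[:,:2].astype(np.float32)*1000)
    if w<h: w,h,a=h,w,a+90
    a=(a+90)%180-90
    return np.round(c,1),round(a,1),round(w,1),round(h,1)
def axis(c,l,z):
    v,u=np.nonzero(l); P=np.array([ray(c,a,b,z) for a,b in zip(u,v)]); return P
E
python3 - <<'E'
from meas import *
S={'top':dict(lemon=(192,313),fork=(292,325),peeler=(388,340),tray=(363,238),bin=(210,190),jar=(436,276),salt=(304,168)),
'side':dict(lemon=(183,308),fork=(292,320),peeler=(396,326),tray=(359,230),bin=(205,165),jar=(436,254),salt=(296,173))}
for n in S:
    c=np.load(n+'.npy',allow_pickle=True).item(); W=cloud(c); hsv=cv2.cvtColor(c['img'],cv2.COLOR_RGB2HSV)
    H,Sa,V=[hsv[...,i].astype(int) for i in range(3)]
    W0=W[300:340,220:260].reshape(-1,3); print(n,'table z',np.nanmedian(W0[:,2]))
    masks=dict(lemon=(Sa>130)&(H>18)&(H<35),tray=(Sa>60)&(H<28)&(V>90),fork=V>190,peeler=W[...,2]>0.006,bin=W[...,2]>0.195,jar=W[...,2]>0.03,salt=W[...,2]>0.03)
    zz=dict(lemon=.029,fork=.008,peeler=.009,tray=.045,bin=.21,jar=.08,salt=.085)
    for k,(u,v) in S[n].items():
        l=blob(masks[k],W,u,v,75 if k=='bin' else 58 if k in('tray','fork') else 45 if k in('lemon','peeler') else 22)
        P=W[l]; P=P[np.isfinite(P).all(1)]; R=axis(c,l,zz[k])
        print(k,l.sum(),'ray',rect(R),'mean',R.mean(0)[:2].round(4),'cloud',rect(P),'z',np.percentile(P[:,2],[2,50,98]).round(4))
    for nm,z in(('x',.2),):pass
E
```

```text
top table z -0.0012016329909834362
lemon 640 ray (array([445.2, 144.1]), 8.6, 64.6, 58.7) mean [0.4456 0.1442] cloud (array([444.5, 142.3]), 8.1, 64.1, 58.8) z [0.0335 0.0493 0.0588]
fork 484 ray (array([446.7, -80.4]), 27.1, 194.8, 23.8) mean [ 0.4418 -0.0817] cloud (array([447.3, -80. ]), 27.1, 196.1, 24.0) z [-0.003   0.0047  0.0145]
peeler 448 ray (array([ 463.3, -299.1]), 12.6, 109.5, 24.5) mean [ 0.4677 -0.2984] cloud (array([ 463.3, -299.9]), 14.6, 109.2, 24.4) z [0.0077 0.014  0.0191]
tray 6774 ray (array([ 660.3, -223.9]), 5.2, 246.0, 161.2) mean [ 0.658  -0.2268] cloud (array([ 670.7, -228. ]), 5.2, 259.4, 168.4) z [-0.0008  0.0047  0.0456]
bin 8205 ray (array([676.2, 104.8]), -85.6, 200.8, 176.5) mean [0.6762 0.1049] cloud (array([678.4, 106.3]), -85.6, 201.5, 175.9) z [0.2046 0.2088 0.2125]
jar 791 ray (array([ 579.6, -386.7]), -70.0, 72.3, 61.6) mean [ 0.579 -0.386] cloud (array([ 584.1, -392. ]), -70.6, 61.8, 61.3) z [0.0361 0.0822 0.0877]
salt 317 ray (array([794. , -71.6]), 6.1, 53.2, 38.9) mean [ 0.7934 -0.072 ] cloud (array([805. , -69.6]), 51.9, 39.1, 37.9) z [0.03
[... 435 characters left out ...]
02] cloud (array([ 451.4, -302. ]), 13.6, 129.2, 24.6) z [0.0066 0.0157 0.0198]
tray 6099 ray (array([ 652. , -224.4]), 5.1, 262.3, 161.9) mean [ 0.6458 -0.2249] cloud (array([ 679.1, -223.2]), 5.1, 282.4, 159.6) z [0.0025 0.0067 0.047 ]
bin 6723 ray (array([671.8, 104.1]), -85.8, 201.8, 185.3) mean [0.6717 0.1046] cloud (array([677.4, 105.4]), -85.5, 200.9, 176.9) z [0.2078 0.2111 0.2135]
jar 968 ray (array([ 568.4, -386. ]), -30.9, 94.3, 68.8) mean [ 0.568  -0.3857] cloud (array([ 580.7, -391.8]), -71.5, 60.7, 60.6) z [0.0331 0.0824 0.0884]
salt 538 ray (array([798.6, -58.7]), 29.9, 119.4, 57.5) mean [ 0.7973 -0.0617] cloud (array([826.2, -53.6]), 23.2, 95.9, 53.7) z [0.0315 0.0558 0.0901]
```

```bash
python3 - <<'E'
from meas import *
S={'top':dict(lemon=(192,313),fork=(292,325),peeler=(388,340),tray=(363,238),lip=(210,262)),
'side':dict(lemon=(183,308),fork=(292,320),peeler=(396,326),tray=(359,230),lip=(215,260))}
for n in S:
    c=np.load(n+'.npy',allow_pickle=True).item(); W=cloud(c); lab=cv2.cvtColor(c['img'],cv2.COLOR_RGB2LAB).astype(float)
    hsv=cv2.cvtColor(c['img'],cv2.COLOR_RGB2HSV); bg=np.median(lab[300:340,220:260].reshape(-1,3),0); D=np.linalg.norm(lab-bg,axis=2)
    H,Sa=hsv[...,0],hsv[...,1]
    for k,z,r,m in(('lemon',.029,40,(Sa>130)&(H>18)&(H<35)),('fork',.008,58,D>20),('peeler',.009,43,D>18),('tray',.045,70,(W[...,2]>.035)&(W[...,2]<.06))):
        l=blob(m,W,*S[n][k],r); v,u=np.nonzero(l); R=axis(c,l,z)[:,:2]
        q=R-R.mean(0); w,V=np.linalg.eigh(q.T@q/len(q)); a=V[:,1]*np.sign(V[0,1]); s=q@a; t=q@V[:,0]
        e=R.mean(0)+a*(s.max()+s.min())/2
        print(n,k,len(q),'mid',e.round(4),'yaw',np.degrees(np.arctan2(a[1],a[0])).round(1),'L',np.ptp(s).round(4),'Wd',np.ptp(t).round(4),'rect',rect(R),'ends u',u.min(),u.max(),v.min(),v.max())
        if k=='tray': P=W[l]; print('  tray cloud',rect(P),np.median(P[:,2])); q=W[225:250,365:385,2]; print('  floor z',np.median(q))
        if k=='peeler' or k=='fork':
            b=(abs(s-(s.max()+s.min())/2)<.01); print('  centre-line mid',R[b].mean(0).round(4),'z there',np.nanmax(W[v,u,2][b]).round(4),np.nanmedian(W[v,u,2][b]).round(4))
    # lip and bin interior from depth
    m=(W[...,2]>.035)&(W[...,2]<.055)&(W[...,0]<.60)&(W[...,0]>.53)&(abs(W[...,1]-.1)<.09)
    print('lip',W[m].mean(0).round(4) if m.any() else None,m.sum(), np.polyfit(W[m][:,1],W[m][:,0],1))
from scipy.spatial.transform import Rotation as Ro
b=np.radians(4.3); O=np.array([.663,.104,0]); X=np.array([np.cos(b),np.sin(b),0]); 
for t in(50,60,65,70,75):
  for s in(1,-1):
    T=np.radians(t); z=X*np.sin(T)-np.array([0,0,np.cos(T)]); y=s*np.array([-np.sin(b),np.cos(b),0]); R=np.array([np.cross(y,z),y,z]).T
    o=Ro.from_matrix(R).as_euler('xyz',degrees=True)
    g=O+X*-.065+np.array([0,0,.1]); r=[bot.inverse_kinematics(p+z*.019,o) for p in(g,g-X*.12+[0,0,.03])]
    print(t,s,o.round(1),[None if q is None else np.round(q) for q in r])
E
```

```text
top lemon 640 mid [0.4458 0.1441] yaw -29.7 L 0.0787 Wd 0.0554 rect (array([445.2, 144.1]), 8.6, 64.6, 58.7) ends u 179 205 299 328
top fork 567 mid [ 0.4441 -0.0804] yaw 28.2 L 0.1996 Wd 0.0251 rect (array([444.8, -82.1]), 26.4, 199.7, 25.0) ends u 274 311 285 368
  centre-line mid [ 0.4439 -0.0807] z there 0.0163 0.0114
top peeler 520 mid [ 0.4561 -0.3013] yaw 13.6 L 0.1263 Wd 0.0268 rect (array([ 456.1, -301.4]), 13.3, 126.2, 26.7) ends u 379 394 303 358
  centre-line mid [ 0.4561 -0.3012] z there 0.0211 0.0141
top tray 870 mid [ 0.6624 -0.2298] yaw 8.7 L 0.248 Wd 0.1725 rect (array([ 661.8, -225.1]), 5.6, 242.0, 159.9) ends u 329 399 186 288
  tray cloud (array([ 663. , -224.8]), 5.5, 243.5, 159.8) 0.04308245623081256
  floor z nan
lip [0.5664 0.0998 0.0426] 241 [-0.07754788  0.57409929]
side lemon 775 mid [0.4465 0.1459] yaw -22.0 L 0.08 Wd 0.0594 rect (array([446.4, 147. ]), 10.2, 69.1, 61.8) ends u 167 197 293 324
side fork 604 mid [ 0.4417 -0.0806] yaw 28.3 L 0.2008 Wd 0.0251 rect (array([440.7, -78.7]), 29.3, 200.7, 24.9) ends u 270 315 280 362
  centre-line mid [ 0.4426 -0.
[... 299 characters left out ...]
([ 658.4, -225.1]), 5.1, 247.4, 160.5) ends u 321 400 183 274
  tray cloud (array([ 661. , -225.2]), 5.1, 245.4, 160.1) 0.04466081134742304
  floor z nan
lip [0.5641 0.1006 0.0436] 294 [-0.07592296  0.5717762 ]
50 1 [-180.    50.  -175.7] [array([ 16.,  78., -72., 143., 138.,  99., -36.]), None]
50 -1 [180.  -50.    4.3] [array([  6.,  66., -48., 143., 145.,  85., 123.]), None]
60 1 [-180.    60.  -175.7] [None, None]
60 -1 [180.  -60.    4.3] [None, None]
65 1 [-180.    65.  -175.7] [None, None]
65 -1 [180.  -65.    4.3] [None, None]
70 1 [-180.    70.  -175.7] [None, None]
70 -1 [180.  -70.    4.3] [None, None]
75 1 [-180.    75.  -175.7] [None, None]
75 -1 [180.  -75.    4.3] [None, None]
```

```bash
cat >> h.py <<'E'
from scipy.spatial.transform import Rotation as Ro
BIN=np.array([.662,.104,0]); BY=4.4; TRAY=np.array([.6615,-.225,0]); TY=5.2
def ori(az,t,s):
    b,T=np.radians(az),np.radians(t); X=np.array([np.cos(b),np.sin(b),0])
    z=X*np.sin(T)-np.array([0,0,np.cos(T)]); y=s*np.array([-np.sin(b),np.cos(b),0])
    return Ro.from_matrix(np.array([np.cross(y,z),y,z]).T).as_euler('xyz',degrees=True),z
def binpt(x,z,y=0): return BIN+Ro.from_euler('z',BY,degrees=True).apply([x,y,0])+[0,0,z]
E
python3 - <<'E'
from h import *
for s in(1,-1):
  for yaw in(-25,):
    for t in (0,15): 
      o,z=ori(yaw,t,s); print('pick',s,t,o.round(1),[None if q is None else np.round(q) for q in[bot.inverse_kinematics(np.array([.446,.145,.033+h])+z*.019,o) for h in(0,.12)]])
  for t in(45,50,55,60):
    o,z=ori(BY,t,s)
    for gz in(.1,.12,.14):
      a=np.radians(t); cz=gz*1e3+45*np.cos(a)+37.5*np.sin(a); gx=(-100+26*(cz-45)/160-6+45*np.sin(a)-37.5*np.cos(a))/1e3
      g=binpt(gx,gz); print(s,t,gz,gx.round(4),[None if q is None else np.round(q) for q in[bot.inverse_kinematics(g+z*(.019-d),o) for d in(0,.06,.12)]])
E
```

```text
pick 1 0 [-180.    0.  155.] [array([-20.,  49.,  -5., 124.,  28.,   8.,  13.]), array([-16.,  35., -12., 120.,  16.,  26.,  25.])]
pick 1 15 [-180.   15.  155.] [array([  5.,  70., -72., 132.,  94.,  76., -61.]), array([-41.,  35.,  13., 131.,  37.,   8.,  -3.])]
1 45 0.1 -0.0823 [array([ 16.,  74., -72., 143., 132.,  92., -38.]), None, None]
1 45 0.12 -0.079 [array([ 17.,  70., -72., 142., 130.,  89., -38.]), None, None]
1 45 0.14 -0.0758 [array([ 17.,  66., -72., 141., 128.,  85., -38.]), None, None]
1 50 0.1 -0.0773 [array([ 15.,  78., -72., 145., 138., 101., -38.]), None, None]
1 50 0.12 -0.0741 [array([ 15.,  74., -72., 145., 135.,  98., -39.]), None, None]
1 50 0.14 -0.0708 [array([ 16.,  70., -72., 144., 133.,  94., -40.]), None, None]
1 55 0.1 -0.0725 [None, None, None]
1 55 0.12 -0.0693 [None, None, None]
1 55 0.14 -0.066 [None, None, None]
1 60 0.1 -0.0679 [None, None, None]
1 60 0.12 -0.0647 [None, None, None]
1 60 0.14 -0.0614 [None, None, None]
pick -1 0 [180.   0. -25.] [array([  2.,  55., -43., 123.,  74.,  36., 148.]), array([-52.,  45.,  50., 122., -57.,  40., -78.]
[... 153 characters left out ...]
array([  6.,  62., -48., 143., 141.,  78., 123.]), None, None]
-1 45 0.12 -0.079 [array([  7.,  58., -48., 143., 140.,  74., 123.]), None, None]
-1 45 0.14 -0.0758 [array([  0.,  51., -35., 142., 144.,  65., 115.]), None, None]
-1 50 0.1 -0.0773 [array([  5.,  67., -48., 146., 145.,  88., 121.]), None, None]
-1 50 0.12 -0.0741 [array([  5.,  63., -48., 145., 144.,  85., 121.]), None, None]
-1 50 0.14 -0.0708 [array([  6.,  59., -48., 145., 142.,  81., 121.]), None, None]
-1 55 0.1 -0.0725 [None, None, None]
-1 55 0.12 -0.0693 [None, None, None]
-1 55 0.14 -0.066 [None, None, None]
-1 60 0.1 -0.0679 [None, None, None]
-1 60 0.12 -0.0647 [None, None, None]
-1 60 0.14 -0.0614 [None, None, None]
```

```bash
python3 - <<'E'
from h import *
o,z=ori(-25,0,1); p=np.array([.446,.145,.018])
bot.move_ptp(p+[0,0,.12],o); bot.movel(p,v=.12); bot.close()
s=bot.state(); print(s['grip_width'],s['gripper_force'],s['ee_pos'],s['time_s'])
bot.movel(p+[0,0,.13],v=.12)
s=bot.state(); print(s['grip_width'],s['gripper_force'],s['joint_positions'].round(1),s['force'])
for t in(20,30,38):
  o,z=ori(BY,t,1)
  for gx,gz in((-.15,.19),(-.13,.19),(-.12,.2),(-.11,.17)):
    q=bot.inverse_kinematics(binpt(gx,gz)+z*.019,o); print(t,gx,gz,None if q is None else np.round(q,0))
for t in(44,47,50):
  o,z=ori(BY,t,1); q=bot.inverse_kinematics(binpt(-.078,.11)+z*.019,o); print(t,None if q is None else np.round(q,0))
E
```

```text
0.018537307295799516 25.38501676172018 [0.4459362  0.14464922 0.01979166] 4.4333
0.0006673793002258213 0.0 [-15.   33.9 -13.4 119.3  15.7  28.6  25. ] [ 0.6174601   0.1403219  -0.20658737]
20 -0.15 0.19 [-20.  30.   3. 130.  78.   3.  -1.]
20 -0.13 0.19 [-20.  31.   3. 127.  45.   4.  33.]
20 -0.12 0.2 [-16.  30.  -1. 124.  42.   8.  36.]
20 -0.11 0.17 [-19.  34.   2. 125.  63.   3.  15.]
30 -0.15 0.19 [ 20.  47. -72. 138. 103.  58. -29.]
30 -0.13 0.19 [ 21.  48. -72. 134. 102.  58. -25.]
30 -0.12 0.2 [  5.  34. -38. 133. 113.  31. -36.]
30 -0.11 0.17 [ 21.  52. -72. 132. 104.  61. -23.]
38 -0.15 0.19 None
38 -0.13 0.19 [ 18.  51. -72. 142. 114.  69. -39.]
38 -0.12 0.2 [ 19.  49. -72. 140. 113.  66. -36.]
38 -0.11 0.17 [ 18.  55. -72. 140. 116.  71. -36.]
44 [ 17.  71. -72. 141. 130.  88. -37.]
47 [ 16.  74. -72. 143. 133.  94. -38.]
50 None
```

The grasp closed to 18 mm and lost the lemon, so I'll look again.

```bash
python3 - <<'E'
from h import *
bot.set_joints([-69.282, 39.483, -11.15, 89.685, 9.013, 51.709, -12.324]); bot.open_gripper(); bot.wait(.3)
t,s=cam('top'),cam('side'); np.save('top2.npy',t,allow_pickle=True); np.save('side2.npy',s,allow_pickle=True)
save('t2',np.hstack([t['img'][240:400,120:420],s['img'][240:400,120:420]])); print(bot.state()['time_s'])
E
```

```text
9.25
```

View pics/t2.png

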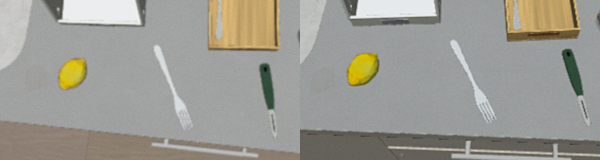

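The lemon is still at about (192,313) in the top view. The fingers slid up over it, so the grip was too high. I'll remeasure and take it at its centre.

```bash
python3 - <<'E'
from meas import *
r=[]
for n,uv in(('top',(192,313)),('side',(183,308))):
    c=np.load(n+'2.npy',allow_pickle=True).item(); W=cloud(c); hsv=cv2.cvtColor(c['img'],cv2.COLOR_RGB2HSV); H,Sa=hsv[...,0],hsv[...,1]
    l=blob((Sa>110)&(H>18)&(H<35),W,*uv,50); R=axis(c,l,.029)[:,:2]
    q=R-R.mean(0); w,V=np.linalg.eigh(q.T@q); a=V[:,1]*np.sign(V[0,1]); s=q@a
    m=R.mean(0)+a*(s.max()+s.min())/2; y=np.degrees(np.arctan2(a[1],a[0])); print(n,m,y,np.ptp(s),np.ptp(q@V[:,0]),np.nanpercentile(W[l][:,2],98)); r.append([*m,y])
x,y,yaw=np.mean(r,0)
o,z=ori(yaw,0,1); p=np.array([x,y,.008])
bot.move_ptp(p+[0,0,.1],o); bot.movel(p,v=.12); print(bot.state()['ee_pos']); bot.close()
s=bot.state(); print(s['grip_width'],s['gripper_force'],s['time_s'])
if s['grip_width']>.045:
    bot.movel(p+[0,0,.13],v=.12); s=bot.state(); print(s['grip_width'],s['gripper_force'],s['time_s'])
E
```

```text
top [0.44581729 0.14407602] -28.984940312378715 0.07874307130811292 0.0558386852543591 0.05819379231640388
side [0.44651956 0.14608199] -21.124865901802263 0.07989345436836806 0.06061292443746996 0.06007017824828298
[0.44647078 0.14534043 0.00843253]
0.046729396419141235 26.079648570448626 12.8167
0.047020506910422935 25.899807048845105 14.05
```

```bash
python3 - <<'E'
from h import *
o,z=ori(BY,30,1); bot.move_ptp(binpt(-.14,.195)+z*.019,o)
s=bot.state(); print(s['grip_width'],s['joint_positions'].round(1),s['time_s'])
c=cam('side'); t=cam('top'); save('pre',np.hstack([c['img'][100:400,60:360],t['img'][100:400,60:360]]))
E
```

```text
0.04696326175616128 [ 21.1  46.6 -71.6 135.7 101.7  57.3 -25.9] 15.375
```

View pics/pre.png

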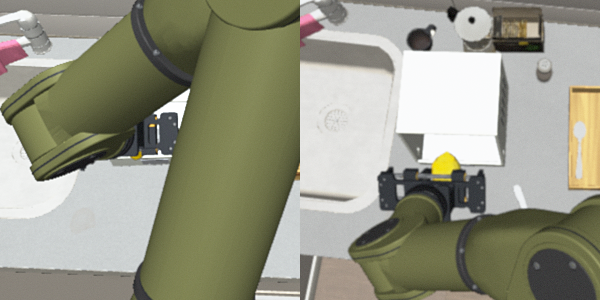

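The lemon is held firmly and protrudes ahead of the fingers, with its tip at about (446,155) in the right half, just in front of the opening. I'll go in next.

```bash
python3 - <<'E'
from h import *
for gx,gz,t in((-.115,.15,38),(-.080,.11,46)):
    o,z=ori(BY,t,1); print(bot.movel(binpt(gx,gz)+z*.019,o,v=.12,guard=15)); s=bot.state(); print(s['force'].round(1),s['joint_positions'].round(1),s['grip_width'],s['time_s'])
c=cam('top'); save('in',c['img'][100:340,120:440])
E
```

```text
False
[-0.5 -0.1 -1.1] [ 16.1  56.9 -68.2 141.7 119.8  72.1 -40.3] 0.04698163022083599 16.05
False
[ 0.5 -0.1 -0.9] [ 13.1  67.6 -63.1 143.2 134.8  86.3 -45.4] 0.04737080063616679 16.6417
```

View pics/in.png

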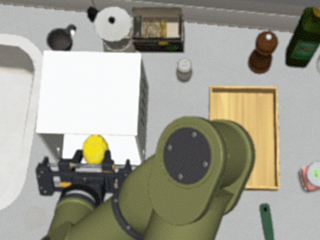

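The lemon at (95,150) is inside the opening, under the roof edge and beyond the lip, and the force reading shows no contact. I'll release it and back out the same way.

```bash
python3 - <<'E'
from h import *
bot.open_gripper(); bot.wait(.3)
for gx,gz,t in((-.115,.15,38),(-.14,.195,30)):
    o,z=ori(BY,t,1); print(bot.movel(binpt(gx,gz)+z*.019,o,v=.15)); 
# above the fork
o,z=ori(28.2,0,1); p=np.array([.4435,-.0805,.005])
bot.move_ptp(p+[0,0,.15],o); s=bot.state(); print(s['joint_positions'].round(1),s['time_s'])
c=cam('side'); t=cam('top'); save('aft',np.hstack([c['img'][100:400,60:360],t['img'][100:400,60:360]]))
for yw in (5.2,):
  for ss in(1,-1):
    o,z=ori(yw,0,ss); print(ss,bot.inverse_kinematics(TRAY+[0,0,.02],o))
E
```

```text
False
False
[ 39.4  42.1 -58.2 120.5  50.9  47.1  67.5] 20.1833
1 [ 36.08607975  64.57544068 -46.09564683  81.09048863  51.3099177
  56.47859848  72.65742675]
-1 [ -2.08390703  64.03222924  37.49574634  83.55833679 -46.73182628
  48.72534538 -33.29202955]
```

View pics/aft.png

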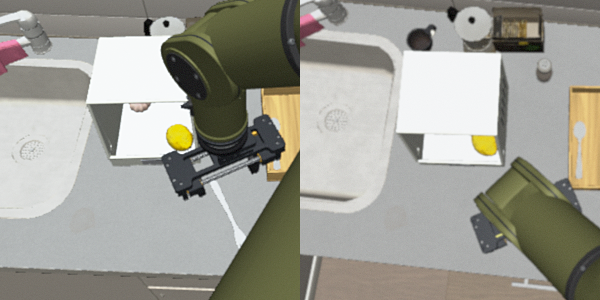

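The lemon rests inside the bin at (180,138) in the left half, the garlic is at (140,105), and the bin has not moved. Next is the fork.

```bash
python3 - <<'E'
from h import *
o,z=ori(28.2,0,1); p=np.array([.4435,-.0805,.0015])
bot.movel(p+[0,0,.02],o,v=.2); print(bot.movel(p,v=.05,guard=10),bot.state()['ee_pos'])
bot.close(); s=bot.state(); print(s['grip_width'],s['gripper_force'])
bot.movel(p+[0,0,.12],v=.15); s=bot.state(); print(s['grip_width'],s['gripper_force'],s['time_s'],s['force'])
if s['grip_width']>.004:
    o,z=ori(TY,0,1); g=TRAY+Ro.from_euler('z',TY,degrees=True).apply([0,-.012,0])
    bot.move_ptp(g+[0,0,.12],o)
    s=bot.state(); print(s['grip_width'],s['time_s'],s['joint_positions'].round(1))
    c=cam('side'); t=cam('top'); save('fk',np.hstack([c['img'][140:380,260:560],t['img'][140:380,260:560]]))
E
```

```text
False [ 0.44363712 -0.080483    0.00175239]
0.0006211077256720054 0.0
0.000496595091319941 0.0 23.9 [ 0.7021345  -0.44108048  0.32657844]
```

```bash
python3 - <<'E'
from h import *
c0=cam('side'); bot.open_gripper()
bot.move_ptp([.42,-.33,.2],ori(28.2,0,1)[0])
t,s=cam('top'),cam('side'); np.save('top3.npy',t,allow_pickle=True); np.save('side3.npy',s,allow_pickle=True)
save('t3',np.vstack([np.hstack([c0['img'][180:420,200:500],s['img'][180:420,200:500]]),np.hstack([t['img'][180:420,200:500]]*2)])); print(bot.state()['time_s'])
E
```

```text
26.4
```

View pics/t3.png

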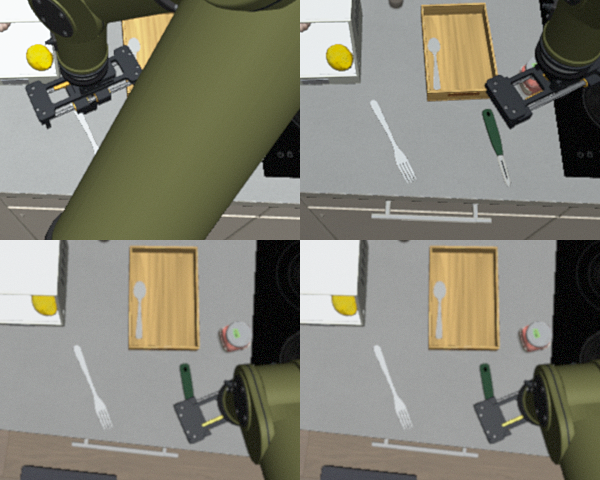

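The fork has not moved, at about (392,140) in the side crop and (95,388) in the top crop. I'll check the hand's real position against the reported TCP, and the fork again.

```bash
python3 - <<'E'
from meas import *
print(bot.state()['ee_pos'],bot.state()['orientation'])
tcp=bot.state()['ee_pos']
for n,uv in(('top',(292,325)),('side',(292,320))):
    c=np.load(n+'3.npy',allow_pickle=True).item(); W=cloud(c)
    lab=cv2.cvtColor(c['img'],cv2.COLOR_RGB2LAB).astype(float); bg=np.median(lab[300:340,220:260].reshape(-1,3),0); D=np.linalg.norm(lab-bg,axis=2)
    l=blob(D>20,W,*uv,58); R=axis(c,l,.008)[:,:2]; q=R-R.mean(0); w,V=np.linalg.eigh(q.T@q); a=V[:,1]; s=q@a; mid=(s.max()+s.min())/2
    print(n,'fork',R[abs(s-mid)<.01].mean(0),np.ptp(s),np.degrees(np.arctan2(a[1],a[0])))
    L=Ro.from_euler('z',28.2,degrees=True).inv().apply((W-tcp).reshape(-1,3)).reshape(W.shape) # hand axes
    for lo,hi in((-.01,.01),(.01,.03),(.03,.06),(.06,.085),(.085,.12)):
        m=(L[...,2]>lo)&(L[...,2]<hi)&(np.abs(L[...,:2])<.16).all(-1)
        if m.sum()>5: print(n,'z',lo,hi,m.sum(),'x',np.percentile(L[m][:,0],[1,50,99]).round(3),'y',np.percentile(L[m][:,1],[1,50,99]).round(3))
    p=c['R']@tcp+c['t']; u=p[0]/p[2]*c['f']+c['cx'],p[1]/p[2]*c['f']+c['cy']; print(n,'tcp px',np.round(u))
    b=(c['R']@(tcp+[0,0,.064])+c['t']); print('body px',np.round([b[0]/b[2]*c['f']+c['cx'],b[1]/b[2]*c['f']+c['cy']]))
    if n=='side': im=c['img'].copy(); cv2.circle(im,(int(u[0]),int(u[1])),3,(255,0,0),-1); save('hand',cv2.resize(im[150:310,360:560],(800,640)[:2] and (750,600)))
E
```

```text
[ 0.42063202 -0.328003    0.19986618] [ 1.79953392e+02  2.22783792e-02 -1.51592823e+02]
top fork [ 0.4438754  -0.08067992] 0.19959120807319758 -151.82754734222297
top z 0.085 0.12 105 x [-0.031  0.024  0.034] y [0.01  0.038 0.065]
top tcp px [415. 345.]
body px [423. 344.]
side fork [ 0.44256658 -0.08083768] 0.2007690923653343 -151.6465373238862
side z 0.03 0.06 27 x [-0.011 -0.009  0.003] y [-0.059 -0.051 -0.044]
side z 0.06 0.085 11 x [-0.01  -0.008 -0.004] y [-0.052 -0.047 -0.045]
side z 0.085 0.12 644 x [-0.035 -0.025  0.027] y [-0.081  0.015  0.085]
side tcp px [429. 295.]
body px [438. 278.]
```

View pics/hand.png

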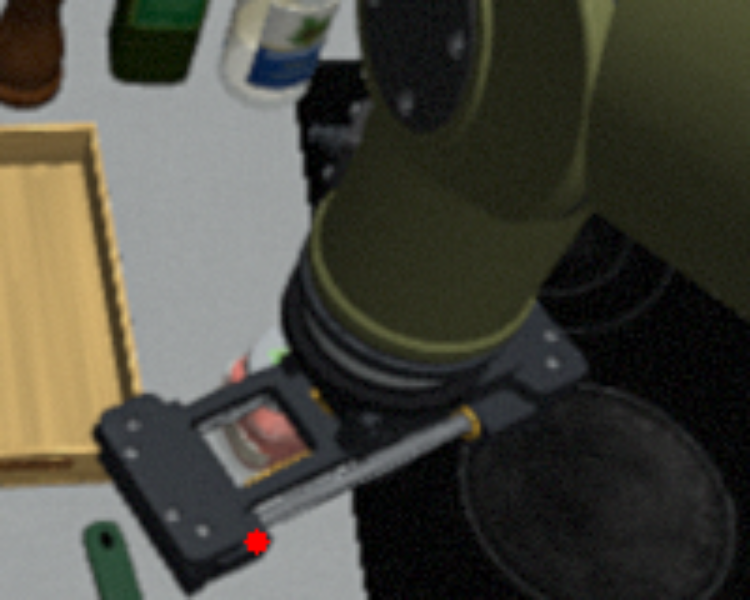

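The hand is centred on its TCP sideways. But the lemon grip widths (47 mm at TCP z 8 mm, 18 mm at 20 mm) and the empty fork grasp both suggest the real fingertips sit about 37 mm above the reported TCP. I'll confirm with a guarded descent straddling the fork.

```bash
python3 - <<'E'
from h import *
print(bot.grasp_offset)
o,z=ori(28.2,0,1); p=np.array([.4435,-.0805,.0])
bot.move_ptp(p+[0,0,.06],o); bot.movel(p+[0,0,.002],v=.15)
hit=bot.movel(p-[0,0,.05],v=.04,guard=6); s=bot.state(); print(hit,s['ee_pos'],s['force'].round(1),s['time_s'])
if hit:
    zt=s['ee_pos'][2]; bot.movel(p+[0,0,zt+.002],v=.05); bot.close(); s=bot.state(); print(s['grip_width'],s['gripper_force'],s['ee_pos'],s['time_s'])
E
```

```text
0.0187
True [ 0.44330985 -0.08042951 -0.03433412] [-0.1 -0.4  6.3] 28.925
0.0154503506507045 30.00001609325409 [ 0.44351163 -0.08046187 -0.03232532] 30.2667
```

Confirmed: the tips are 34 mm short of the reported TCP, and the body sits correspondingly higher in the depth data. The fork is gripped at 15.5 mm, as it should be. Now I place it, with z corrected.

```bash
cat >> h.py <<'E'
DZ=.0343  # reported TCP is this far beyond the real fingertips
def tr(y,z): return TRAY+Ro.from_euler('z',TY,degrees=True).apply([0,y,0])+[0,0,z-DZ]
E
python3 - <<'E'
from h import *
p=np.array([.4435,-.0805,-DZ])
bot.movel(p+[0,0,.09],v=.2)
o,z=ori(TY,0,1); bot.movel(tr(-.012,.09),o,v=.2); s=bot.state(); print(s['grip_width'],s['joint_positions'].round(1),s['time_s'])
print(bot.movel(tr(-.012,.011),v=.1,guard=6)); s=bot.state(); print(s['ee_pos'],s['force'].round(1))
bot.open_gripper(); bot.movel(tr(-.012,.09),v=.2)
# peeler
o,z=ori(13,0,1); p=np.array([.4355,-.305,.0015-DZ])
bot.move_ptp(p+[0,0,.09],o); bot.movel(p+[0,0,.02],v=.2); print(bot.movel(p+[0,0,.001],v=.05,guard=6)); bot.close()
s=bot.state(); print(s['grip_width'],s['gripper_force'],s['ee_pos'],s['time_s'])
bot.movel(p+[0,0,.1],v=.2); s=bot.state(); print(s['grip_width'],s['time_s'])
c=cam('side'); t=cam('top'); save('fk',np.hstack([c['img'][140:380,260:560],t['img'][140:380,260:560]]))
E
```

```text
0.015141813316977951 [ 35.3  60.9 -42.4  79.7  44.7  56.8  78.2] 32.3583
False
[ 0.66327236 -0.2368659  -0.02267182] [-0.4 -0.3 -0.9]
False
0.023743495683659355 29.969571232795715 [ 0.43551258 -0.30498942 -0.03180652] 37.95
0.023006074903604512 38.5917
```

View pics/fk.png

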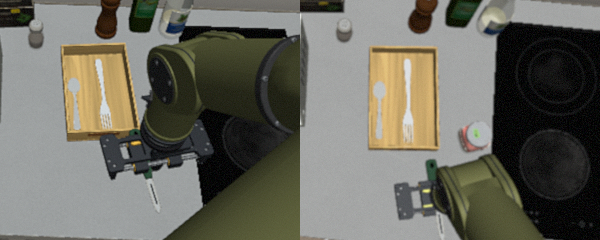

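The fork lies flat in the tray, around (407,100) in the right half, the spoon is undisturbed and the peeler is in the grip. I'll place it between the two.

```bash
python3 - <<'E'
from h import *
o,z=ori(TY,0,1); bot.movel(tr(.011,.1),o,v=.2); print(bot.movel(tr(.011,.024),v=.1,guard=6)); s=bot.state(); print(s['ee_pos'],s['force'].round(1),s['grip_width'])
bot.open_gripper(); bot.movel(tr(.011,.12),v=.2)
bot.move_ptp([.42,-.45,.2],ori(0,0,1)[0]); bot.wait(.3); print(bot.state()['time_s'])
t,s=cam('top'),cam('side'); np.save('top4.npy',t,allow_pickle=True); np.save('side4.npy',s,allow_pickle=True)
save('end',np.hstack([s['img'][120:400,130:430],t['img'][120:400,130:430]]))
E
```

```text
False
[ 0.66116052 -0.21390403 -0.00972657] [-0.1 -0.2 -0.8] 0.023288953568028233
44.275
```

View pics/end.png

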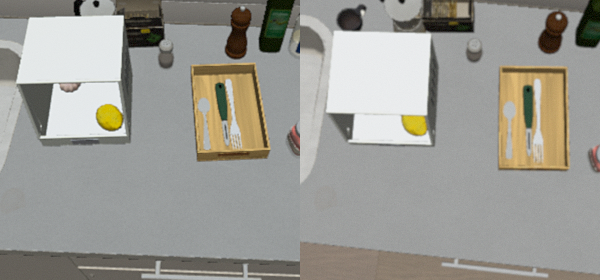

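Everything is where it belongs. Peeler (528,120) and fork (537,120) lie side by side in the tray, and the lemon (414,125) is in the bin. I'll do a short level check before handing in.

```bash
python3 - <<'E'
from h import *
def loc(W,O,y): return Ro.from_euler('z',y,degrees=True).inv().apply((W-O).reshape(-1,3)).reshape(W.shape)
for n in('top','side'):
    c=np.load(n+'4.npy',allow_pickle=True).item(); W=cloud(c); L=loc(W,TRAY,TY); B=loc(W,BIN,BY)
    I=(abs(L[...,0])<.11)&(abs(L[...,1])<.07)
    m=I&(L[...,2]>.011)
    for nm,lo,hi in(('fork',-.03,-.003),('peel',.003,.03),('spoon',.038,.07)):
        k=m&(L[...,1]>lo)&(L[...,1]<hi); P=L[k]; f=np.polyfit(P[:,0],P[:,2],1); print(n,nm,'x',np.percentile(P[:,0],[1,99]).round(3),'z',np.percentile(P[:,2],[50,98]).round(3),'slope deg',np.degrees(f[0]).round(1))
    hsv=cv2.cvtColor(c['img'],cv2.COLOR_RGB2HSV); k=(hsv[...,1]>130)&(abs(hsv[...,0].astype(int)-26)<9)&(abs(B[...,1])<.1)&(abs(B[...,0])<.12)&(B[...,2]<.15)
    print(n,'lemon',np.nanmin(B[k],0).round(3),np.nanmax(B[k],0).round(3))
print(bot.hand_in())
E
```

```text
top fork x [-0.055  0.039] z [0.854 0.91 ] slope deg -459.1
top peel x [-0.051  0.069] z [0.846 0.906] slope deg -515.0
top spoon x [-0.049 -0.001] z [0.847 0.901] slope deg -558.9
top lemon [-0.076 -0.082  0.038] [-0.035 -0.026  0.064]
side fork x [-0.098  0.078] z [0.015 0.021] slope deg 0.9
side peel x [-0.073  0.078] z [0.021 0.025] slope deg 4.3
side spoon x [-0.089  0.041] z [0.014 0.02 ] slope deg -0.6
side lemon [-0.08  -0.083  0.036] [-0.02  -0.023  0.066]
the job is handed in; nothing more can be done
None
```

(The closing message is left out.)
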